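# Knock a stuck oak blank out of its routing nest

### The job

The oak blank is stuck in the pocket of the routing nest. Take the red handle, feel out the slot under the nest with the knockout rod without forcing the rod (never more than 25 N on its nose), push the rod up until the blank stands well proud, and lower the rod fully again. Then lift the blank out, set it down gently, right way up, in the empty cell of the blue tray, and leave everything else on the bench undisturbed.

Things in the scene. Friction and masses are not known exactly. Their poses are not given: they have to be found in the camera images.
- nest: Fixed routing nest: plywood board 140 (x) x 170 (y) mm, underside 70 mm and top 104 mm above the bench, on side and back cheeks; its -x side is open and faces the robot. Origin on the bench under the board's middle. In the top is a pocket 58.5 (x) x 32.5 (y) mm, 26 mm deep; in the middle of its 8 mm floor is a through slot 16 (x) x 13 (y) mm, out of sight.
- pocket (a point): Centre of the pocket's mouth, on the nest's top face; axes as the nest's. Four spring plungers in the long (y) pocket walls, 6 mm below the top, grip the blank with 5 to 10 N of friction in all, and keep holding it upright, proud of the nest, as long as it has been raised by less than about 18 mm.
- handle (a point): Centre of the top of the red handle: an upright block 20 x 20 mm, 45 mm high, on a 14 mm square post, 100 mm from the pocket's centre along the nest's -x; top 160 mm above the bench when down. Axes as the nest's. Captive: it only slides along the nest's y and vertically, and stays where it is left. A yoke under the nest joins it to the knockout rod.
- cross (a joint): Sideways position of handle and rod along the nest's y, m, -0.022 to 0.022, about 1 N of friction; 0: handle in line with the slot. The rod is clamped to the yoke up to 16 mm to either side of the handle (along y): this offset differs each time, is not measured and is hidden under the nest. In x the rod is always in line with the slot.
- yoke (a joint): Height of handle and rod above their lowest place, m, 0 to 0.050; 5 N of friction plus 3 N weight. At 0 the rod's nose is 14 mm below the nest's underside; passing through the slot it meets the blank at 0.022 and, its spring giving some 2 to 5 mm, raises it from there.
- rod (a joint): How far the nose of the rod (brass, 10 mm in diameter, flat) is pushed in against its spring, m: 0 free, 0.008 fully in, then solid; 4 N at first, 1.2 N more per mm. Slid along the nest's underside, lightly sprung in, it drags about 2 N; over the slot it springs up into it and the slot's side then blocks the handle sideways.
- blank: Stuck oak blank with a dark routed groove on its top face, 56 mm (x) by 30 mm (y) by 26 mm high, 35 g. Origin at the centre of its underside. At the start it sits at the bottom of the pocket, its top flush with the nest's top, axes along the nest's.
- tray: Blue tray, heavy, 80 mm (x) by 120 mm (y), walls 4 mm thick and 14 mm high, floor 4 mm thick; a divider across the middle makes two cells, each 72 mm (x) by 54 mm (y). Origin under its centre on the bench. The cell on its +y side is empty, the other holds a finished blank.
- cell (a point): Centre of the floor of the tray's empty cell, 29 mm from the tray's middle along its +y, 4 mm above the bench. Axes as the tray's.
- done_blank: Finished blank, same as the stuck one, in the other cell of the tray; leave alone.
- chisel: Chisel with blue handle, 250 mm long, lying at the left; leave alone.
- tape: Yellow tape measure, 65 x 32 x 60 mm; leave alone.
- wax: White can, 70 mm across, 150 mm high; leave alone.
- glue: Yellow bottle, 56 mm across, 160 mm high; leave alone.
- square: Steel try square, 16 mm thick, lying flat in front of the robot; leave alone.
Mind the look-alikes: they are no part of the job. What is shaped like the blank but pink is not meant.

How it is judged:
By the outcome, as a careful person would: the job done as asked, in the order asked, and still so for the second after the job is handed in, with the robot touching nothing.
It also fails if it takes over 51 s, if anything falls off the work surface, if the arm or the gripper's body presses on something with over 40 N, if the wrist force passes 120 N, or if a joint passes its speed limit or range.

### The arm

A 6-joint arm with a two-finger parallel gripper is mounted at the origin on the work surface. World frame = base frame: x ahead of the robot, y to its left, z up, the work surface at z = 0. Lengths are in m, angles in rad, forces in N, time in s.
With the tool pointing down it reaches from about 0.275 to 0.725 m from the base axis. Payload 5.6 kg.
Tool frame: the origin (TCP) lies at the centre of the arm's flange, where the gripper is bolted on; the fingertips stand 173 mm ahead of it and the grasp point (between the pads) lies 155 mm ahead of it; z points along the fingers, y is the line along which they close (so a half turn about z gives the same grasp; the last joint's range is limited). The gripper opens to 85 mm and grips with 20 to 120 N. Pads are 22 mm wide; open, the fingers measure 114 mm over their backs; the gripper's body (76 mm by 85 mm) begins 54 mm behind the grasp point. The pads swing forward as they close: fully open they stand 13 mm farther back than shut.
Start: joints at [1.455, 0.255, 0.108, 0, -1.424, -0.285], TCP at [0.215, 0.506, 0.405] pointing down, gripper open.
Joint ranges: [-2.95, 2.95], [-1.21, 1.97], [-1.09, 1.5], [-2.87, 1.71], [-2.94, -0.07], [-3.05, 3.05]. Speed limits (rad/s): [2.57, 2.57, 3.14, 3.14, 3.14, 3.14].

### API

Orientations are given as a unit quaternion [w, x, y, z].
In Python, from plant import * gives the robot as it stands.
- The arm moves only by the tool servo_tool, never from a script. Its arguments are lists of equal length, an entry for each row: "gripper": the gripper's target within -1 to 1 (shut at 1, half-way at 0, fully open at -1); "xyz": the shift along the world's x, y, z in units of 40 mm (1.0 is 40 mm), a list of three; "roll": the turn about the world's z in rad. In form: {"gripper": [gripper, ...], "xyz": [[x, y, z], ...], "roll": [roll, ...]}. A call has 1 to 20 rows; each row is the pose to reach, as a shift and turn from the pose commanded when the call began; what a row does not reach only later rows make up. A row lasts 1/12 s, in which the tool goes at most 41.7 mm and 7.16 degrees, less where a joint would pass 70% of its speed; a pose out of reach is approached as far as the arm can. A call with a gripper value outside its range is refused whole. The fingers move at their own pace and stop on an object; the grip force is fixed at half the most. Time passes only in rows, so rows that repeat a pose let the fingers close. It gives the time, the measured TCP pose, the force, the opening and the grip force at its end, in the units of the state.
- get_obs(): the state, without advancing time (a new reading comes with each control period).
- grab_frame(name): name is "scene" or "top" or "wrist"; returns a dict with "img" (400x640x3 uint8, red, green, blue), "fx", "fy", "cx", "cy" (pixels), "k1" (the pictures are not rectified: a ray, as slopes to the right and down, at radius r is drawn at 1 + k1 r^2 times it, then the intrinsics apply), "position" and "attitude" of the camera in the world; the wrist camera has in their place "hand_eye" (4x4, takes a point from camera to tool coordinates, whose origin is the TCP and whose axes are the flange's). Camera axes: x right, y up, looking along -z (the intrinsics and any distortion apply to the point x, -y, -z); pixel columns grow to the right and rows downward; lengths in m; the calibration is good to about 2 mm. A picture is of the moment at which its call begins: read the wrist's pose just before it. There is no depth.
- finish_job(): hands the job in; it is judged then, once.
The state is a dict: "clock": time; "joint_positions": joint angles; "joint_vel": joint speeds; "joint_efforts": joint torques, N m; "tool_pos": TCP position; "ee_rot": TCP orientation; "contact_force": force on the tool from outside, world axes, zero at the start; "torque": the same for the moment, N m; "finger_gap": opening from 0.0 (shut) to 1.0 (fully open); "grip_force": force on a finger pad.
Only numpy, scipy, OpenCV 4.12 (cv2) and the standard library are available. Lean on these libraries where they do the work, as an engineer would, in place of code of your own. Each camera call takes 0.05 s, during which the arm holds its last target. There are 200 camera calls.

## Working session

There is one attempt and no reset: what is moved stays moved. The work goes in short steps, Python scripts to look and compute and a tool call to move; the robot and the scene stay as the last step left them, time stands still between calls to the robot, and variables do not carry over. Pictures are saved under pics/ and viewed, at most 10 in all, crops included, and the job is handed in when it is done.

Besides the shell and the picture viewer there is one more tool, called after "Emit:" as name(argument=value, ...) on one line, values as JSON. servo_tool: Moves the arm, as the interface text tells. Its arguments: {"type":"object","properties":{"gripper":{"type":"array","items":{"type":"number"}},"xyz":{"type":"array","items":{"type":"array","items":{"type":"number"}}},"roll":{"type":"array","items":{"type":"number"}}},"required":["gripper","xyz","roll"]}

```bash
mkdir -p pics; ls; cat > h.py <<'E'
from plant import *
import numpy as np, cv2
from scipy.spatial.transform import Rotation as R
def rot(q): q=np.asarray(q,float); return R.from_quat([q[1],q[2],q[3],q[0]]).as_matrix() if q.size==4 else q
def cam(name):
    o=get_obs(); f=grab_frame(name)
    if name=="wrist":
        T=np.eye(4);T[:3,:3]=rot(o["ee_rot"]);T[:3,3]=o["tool_pos"]
        M=T@np.array(f["hand_eye"]); f["P"],f["A"]=M[:3,3],M[:3,:3]
    else: f["P"],f["A"]=np.array(f["position"]),rot(f["attitude"])
    return f
def ray(f,u,v):
    K=np.array([[f["fx"],0,f["cx"]],[0,f["fy"],f["cy"]],[0,0,1]])
    p=cv2.undistortPoints(np.array([[[u,v]]],float),K,np.array([f["k1"],0,0,0.]))[0,0]
    d=f["A"]@np.array([p[0],-p[1],-1]); return f["P"],d
def onz(f,u,v,z):
    P,d=ray(f,u,v); return P+d*(z-P[2])/d[2]
def save(f,n,crop=None,s=1):
    im=f["img"]
    if crop: im=im[crop[1]:crop[3],crop[0]:crop[2]]
    cv2.imwrite("pics/"+n,cv2.resize(im[:,:,::-1],None,fx=s,fy=s,interpolation=cv2.INTER_CUBIC))
E
python3 - <<'E'
from h import *
import pickle
a=cam("scene");b=cam("top");save(a,"scene.png",s=1.25);save(b,"top.png",s=1.25)
pickle.dump((a,b),open("f.pkl","wb"))
for f in(a,b): print({k:v for k,v in f.items() if k!="img"})
print(get_obs())
E
```

```text
pics
{'fx': 369.587538177215, 'fy': 369.587538177215, 'cx': 325.83234807655737, 'cy': 203.3944860341514, 'k1': 0.027465135065359095, 'position': array([ 0.87093176, -0.67412141,  0.9752488 ]), 'attitude': array([0.91315886, 0.32541637, 0.07436609, 0.2339119 ]), 'P': array([ 0.87093176, -0.67412141,  0.9752488 ]), 'A': array([[ 0.87950982, -0.37879757,  0.28805362],
       [ 0.47559733,  0.67877882, -0.55952345],
       [ 0.01642142,  0.6291039 ,  0.77714775]])}
{'fx': 386.70226009828366, 'fy': 386.70226009828366, 'cx': 316.2490054094233, 'cy': 202.60518899995648, 'k1': 0.007305454097459721, 'position': array([ 0.36847107, -0.0560197 ,  1.14727687]), 'attitude': array([ 0.71397369,  0.06404427, -0.04545519, -0.69575407]), 'P': array([ 0.36847107, -0.0560197 ,  1.14727687]), 'A': array([[ 0.02772019,  0.98767791, -0.15402574],
       [-0.99932249,  0.0236492 , -0.02820058],
       [-0.02421051,  0.15470312,  0.98766431]])}
{'clock': 0.1, 'joint_positions': array([ 1.45458405e+00,  2.55712432e-01,  1.07102176e-01, -4.48380199e-04,
       -1.42391258e+00, -2.84587626e-01]), 'joint_vel': array([ 1.89152436e-04, -3.90072445e-03,  2.70132386e-03,  2.03988668e-03,
        1.00191844e-03, -7.90920292e-05]), 'joint_efforts': array([-2.87288356e-03, -3.87603664e+01,  2.38477331e+01,  5.37803248e+00,
       -3.80035141e-03, -5.37130532e-06]), 'tool_pos': array([0.21446842, 0.50629658, 0.40385642]), 'ee_rot': array([ 8.78841438e-04,  9.79980082e-01, -1.99093556e-01, -1.48372842e-04]), 'contact_force': array([-0.43797558, -0.21987639,  0.20198449]), 'torque': array([-0.03103028, -0.03892347, -0.00379007]), 'grip_force': 0.0, 'finger_gap': 1.002544619147976}
```

View pics/top.png

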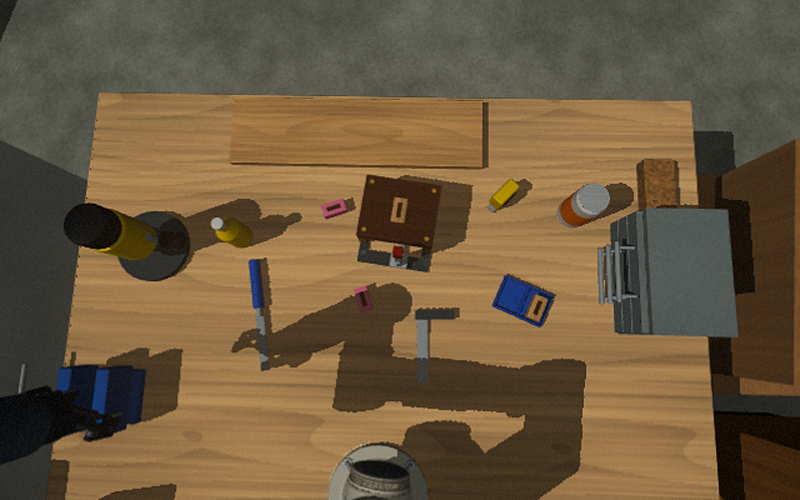

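View pics/scene.png

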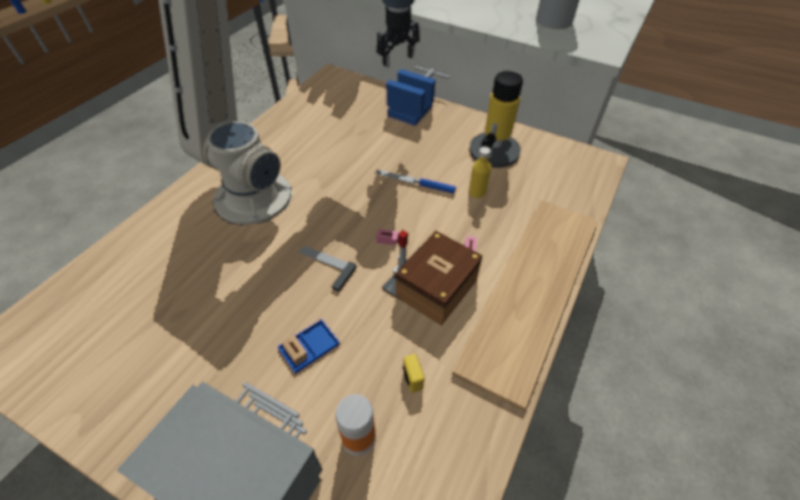

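Top view (800 px picture): the stuck oak blank is at (400,209) in the brown nest, with the red handle at (397,252). The tray is at (523,300), its done blank at (537,306) and the empty cell at about (509,292). Look-alikes are the pink blocks at (334,208) and (363,298) and the done blank at (537,306). My choice is the oak blank in the nest.

```bash
cat > m.py <<'E'
from h import *
import pickle
a,f=pickle.load(open("f.pkl","rb"))
hsv=cv2.cvtColor(f["img"],cv2.COLOR_RGB2HSV)
def blobs(m,roi,amin=10):
    z=np.zeros_like(m);x0,y0,x1,y1=roi;z[y0:y1,x0:x1]=m[y0:y1,x0:x1]
    c,_=cv2.findContours(z,cv2.RETR_EXTERNAL,cv2.CHAIN_APPROX_NONE)
    return sorted([k for k in c if cv2.contourArea(k)>=amin],key=cv2.contourArea)[::-1]
def rect(k,z):
    p=np.array([onz(f,*q[0],z)[:2] for q in k],np.float32)
    return cv2.minAreaRect(p*1000)
red=cv2.inRange(hsv,(0,150,60),(6,255,255))|cv2.inRange(hsv,(174,150,60),(180,255,255))
for k in blobs(red,(290,180,340,220),4): print("red",cv2.boundingRect(k),rect(k,.16))
blue=cv2.inRange(hsv,(105,120,40),(125,255,255))
for k in blobs(blue,(380,205,460,270),30): print("blue",cv2.boundingRect(k),rect(k,.014))
oak=cv2.inRange(hsv,(8,60,120),(25,255,255))
for k in blobs(oak,(295,150,343,190),3): print("oak",cv2.boundingRect(k),rect(k,.104))
for k in blobs(oak,(400,225,442,262),30): print("done",cv2.boundingRect(k),rect(k,.03))
save(f,"crop.png",(280,130,460,270),4.4)
E
python3 m.py
```

```text
red (314, 197, 8, 10) ((525.428955078125, -30.98490333557129), (23.57119369506836, 18.122068405151367), 1.3846312761306763)
blue (394, 220, 49, 42) ((441.4941711425781, -321.6470031738281), (120.75476837158203, 80.3719253540039), 67.28710174560547)
oak (313, 158, 13, 20) ((629.24853515625, -30.851985931396484), (28.35319709777832, 54.63386917114258), 82.41033935546875)
done (400, 248, 30, 14) ((398.6333312988281, -307.73663330078125), (81.7250747680664, 36.72756576538086), 89.6552734375)
done (422, 236, 16, 21) ((425.6193542480469, -350.2977294921875), (29.42266082763672, 55.3199462890625), 67.51806640625)
done (423, 225, 19, 9) ((474.01806640625, -359.1280822753906), (22.990156173706055, 51.34640121459961), 1.4677672386169434)
done (433, 245, 9, 17) ((401.5292663574219, -380.25750732421875), (19.70457649230957, 51.45064926147461), 62.8471565246582)
```

View pics/crop.png

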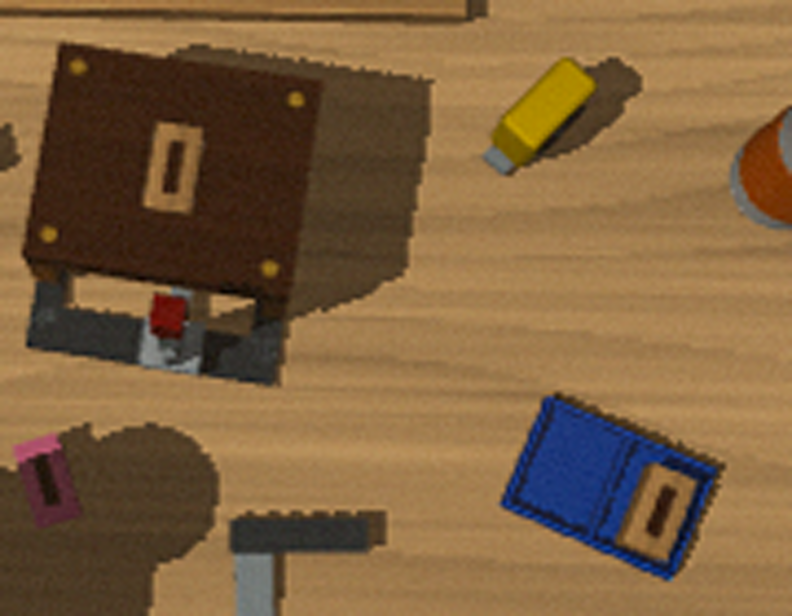

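The crop confirms the choice: the oak blank with its dark groove is flush in the nest at (173,168) and the red handle is at (168,315). The tray's empty cell is at (570,455) and the done blank at (660,513). The pink blocks are elsewhere.

```bash
cat >> m.py <<'E'
print("----")
s=np.array([onz(f,280+u/4.4-.4,130+v/4.4-.4,.104)[:2] for u,v in[(78,67),(296,100),(270,269),(49,235)]])
print(s,s.mean(0)); e=(s[0]-s[3]+s[1]-s[2]); yaw=np.arctan2(e[1],e[0]); print("yaw",yaw)
print("handle0",s.mean(0)-.1*np.array([np.cos(yaw),np.sin(yaw)]))
h=onz(f,280+168/4.4-.4,130+308/4.4-.4,.16); print("h",h)
print("tall base",onz(f,120,200,0),"cap",onz(f,77,181,.3), "glue",onz(f,184,185,.08))
w=cam("wrist"); print(w["hand_eye"],w["fx"],w["cx"],w["cy"])
E
python3 m.py | sed -n '/----/,$p'
```

```text
----
[[ 0.6935863   0.03129003]
 [ 0.67475276 -0.10751263]
 [ 0.5657     -0.09304623]
 [ 0.58416464  0.04564496]] [ 0.62955093 -0.03090597]
yaw -0.13116344017304568
handle0 [ 0.53040989 -0.0178272 ]
h [ 0.53040016 -0.03157865  0.16      ]
tall base [0.54111797 0.57340756 0.        ] cap [0.53716141 0.51175119 0.3       ] glue [0.5764487  0.35091228 0.08      ]
[[ 4.43273220e-04  9.65684565e-01  2.59717392e-01  6.51529456e-02]
 [ 9.99999881e-01 -4.80712370e-04  8.06389925e-05  1.26360453e-03]
 [ 2.02721194e-04  2.59717326e-01 -9.65684664e-01  3.14750618e-02]
 [ 0.00000000e+00  0.00000000e+00  0.00000000e+00  1.00000000e+00]] 281.86896139434975 311.9441499363251 202.9518312530563
```

Emit:
servo_tool(gripper=[-1,-1,-1,-1,-1,-1,-1,-1,-1,-1,-1,-1,-1,-1,-1,-1,-1,-1], xyz=[[0.5,-0.85,0],[1,-1.7,0],[1.5,-2.55,0],[2,-3.4,0],[2.5,-4.25,0],[3,-5.1,0],[3.5,-5.95,0],[4,-6.8,0],[4.5,-7.65,0],[5,-8.5,0],[5.5,-9.35,0],[6,-10.2,0],[6.5,-11.1,0],[7,-12,0],[7.5,-12.8,0],[7.9,-13.4,0],[7.9,-13.4,0],[7.9,-13.4,0]], roll=[0.27,0.27,0.27,0.27,0.27,0.27,0.27,0.27,0.27,0.27,0.27,0.27,0.27,0.27,0.27,0.27,0.27,0.27])

```text
clock: 1.65
tool_pos: [0.531, -0.0309, 0.4037]
ee_rot: [0.0, 0.998, -0.067, -0.001]
contact_force: [0.0, 0.7, -0.2]
finger_gap: 0.999
grip_force: 0.0
```

```bash
python3 - <<'E'
from h import *
import pickle
o=get_obs();f=cam("wrist");pickle.dump(f,open("w.pkl","wb"));save(f,"w1.png",s=1.25)
print(o["clock"],o["tool_pos"],o["ee_rot"],2*np.arctan2(o["ee_rot"][2],o["ee_rot"][1]),o["contact_force"])
E
```

```text
1.65 [ 0.53101723 -0.03088417  0.4036898 ] [ 1.68186679e-04  9.97760395e-01 -6.68826928e-02 -9.33169814e-04] -0.1338653757756596 [ 0.00532093  0.7162386  -0.24410576]
```

View pics/w1.png

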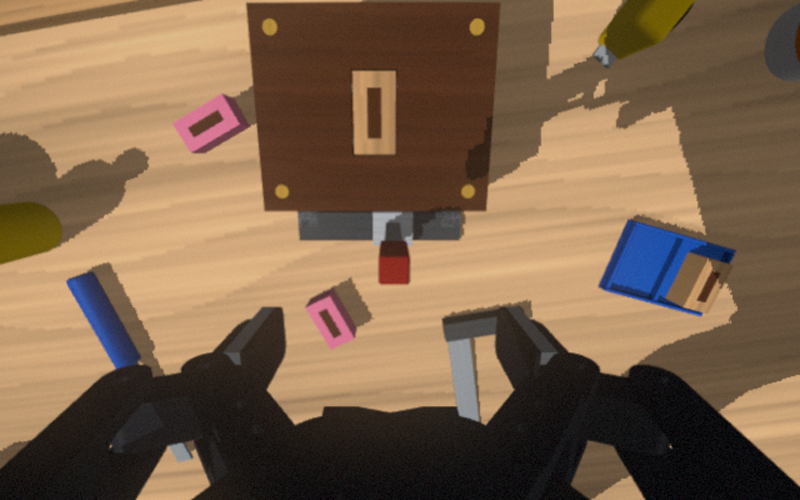

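The wrist view shows the handle's top face centred at about (394,270), with the nest screws at (269,27), (477,27), (468,191) and (282,191). The blank is at (375,112) and the tray at (667,265).

```bash
python3 - <<'E'
from h import *
import pickle
f=pickle.load(open("w.pkl","rb"))
g=lambda u,v,z:onz(f,u/1.25,v/1.25,z)[:2]
s=np.array([g(u,v,.104) for u,v in[(269,27),(477,27),(468,191),(282,191)]])
b=np.array([g(u,v,.104) for u,v in[(353,70),(396,70),(396,154),(352,154)]])
for q in(s,b):
    e=q[0]-q[3]+q[1]-q[2]; print(q.mean(0),"yaw",np.arctan2(e[1],e[0]))
    for k in range(4): print(np.linalg.norm(q[k]-q[k-1]).round(4),end=" ")
hsv=cv2.cvtColor(f["img"],cv2.COLOR_RGB2HSV)
m=cv2.inRange(hsv,(0,150,60),(6,255,255))|cv2.inRange(hsv,(174,150,60),(180,255,255))
m[:185]=0;m[235:]=0;m[:,:290]=0;m[:,345:]=0
for v in range(190,232,3):
    x=np.where(m[v])[0]; print(v,(x.min(),x.max(),f["img"][v,x].mean(0).round()) if len(x) else None)
E
```

```text
[ 0.62752704 -0.03359551] yaw -0.13156853894800977
0.1099 0.1406 0.1098 0.1401 [ 0.62750286 -0.03377069] yaw -0.150811192720797
0.0563 0.0298 0.0563 0.0323 190 None
193 None
196 (np.int64(315), np.int64(315), array([61., 31., 25.]))
199 (np.int64(305), np.int64(305), array([68., 34., 25.]))
202 (np.int64(314), np.int64(314), array([64., 34., 26.]))
205 (np.int64(304), np.int64(326), array([103.,  40.,  31.]))
208 (np.int64(303), np.int64(326), array([140.,  45.,  34.]))
211 (np.int64(304), np.int64(326), array([140.,  44.,  34.]))
214 (np.int64(304), np.int64(326), array([140.,  44.,  33.]))
217 (np.int64(304), np.int64(326), array([141.,  45.,  35.]))
220 (np.int64(304), np.int64(326), array([141.,  46.,  35.]))
223 (np.int64(304), np.int64(326), array([142.,  46.,  35.]))
226 (np.int64(304), np.int64(325), array([148.,  58.,  42.]))
229 None
```

```bash
python3 - <<'E'
from h import *
import pickle
f=pickle.load(open("w.pkl","rb"))
h=onz(f,315.3,216,.16)[:2];print(h, onz(f,315.3,204.8,.16)-onz(f,315.3,227.2,.16))
y=-.132;ex=np.array([np.cos(y),np.sin(y)]);ey=np.array([-ex[1],ex[0]])
d=h-np.array([.6285,-.0323]);print(d@ex,d@ey)
hsv=cv2.cvtColor(f["img"],cv2.COLOR_RGB2HSV)
m=cv2.inRange(hsv,(105,120,30),(125,255,255));m[:,:470]=0;m[:160]=0;m[260:]=0
m=cv2.morphologyEx(m,cv2.MORPH_CLOSE,np.ones((3,3)))
c=max(cv2.findContours(m,0,1)[0],key=cv2.contourArea)
p=np.array([onz(f,*q[0],.014)[:2] for q in c],np.float32)*1000
print(cv2.minAreaRect(p))
E
```

```text
[ 0.52718992 -0.03425752] [ 0.0184017  -0.00241126  0.        ]
-0.10017110835966818 -0.015274615757343336
((442.115966796875, -320.2278747558594), (126.34223175048828, 78.67403411865234), 67.38243865966797)
```

Emit:
servo_tool(gripper=[-1,-1,-1,-1,-1,1,1,1,1,1,1,1,1,1], xyz=[[-0.09,-0.06,-0.8],[-0.09,-0.06,-1.6],[-0.09,-0.06,-2.2],[-0.09,-0.06,-2.65],[-0.09,-0.06,-2.65],[-0.09,-0.06,-2.65],[-0.09,-0.06,-2.65],[-0.09,-0.06,-2.65],[-0.09,-0.06,-2.65],[-0.09,-0.06,-2.65],[-0.09,-0.06,-2.65],[-0.09,-0.06,-2.65],[-0.09,-0.06,-2.65],[-0.09,-0.06,-2.65]], roll=[0,0,0,0,0,0,0,0,0,0,0,0,0,0])

```text
clock: 2.87
tool_pos: [0.5271, -0.032, 0.2996]
ee_rot: [-0.0, 0.998, -0.065, 0.001]
contact_force: [-2.1, 0.9, 5.7]
finger_gap: 0.23
grip_force: 59.1
```

Emit:
servo_tool(gripper=[1,1,1,1,1,1], xyz=[[0,0,0.1],[0,0,0.2],[0,0,0.3],[0,0,0.4],[0,0,0.47],[0,0,0.47]], roll=[0,0,0,0,0,0])

```text
clock: 3.37
tool_pos: [0.5274, -0.032, 0.3165]
ee_rot: [-0.0, 0.998, -0.066, -0.0]
contact_force: [3.9, -1.0, -7.9]
finger_gap: 0.221
grip_force: 59.6
```

Emit:
servo_tool(gripper=[1,1,1,1], xyz=[[0.003,0.025,0],[0.006,0.05,0],[0.006,0.05,0],[0.006,0.05,0]], roll=[0,0,0,0])

```text
clock: 3.7
tool_pos: [0.5276, -0.0307, 0.3165]
ee_rot: [0.001, 0.998, -0.066, -0.0]
contact_force: [5.6, -5.4, -8.1]
finger_gap: 0.226
grip_force: 59.6
```

Emit:
servo_tool(gripper=[1,1,1,1], xyz=[[0.003,0.025,0],[0.006,0.05,0],[0.006,0.05,0],[0.006,0.05,0]], roll=[0,0,0,0])

```text
clock: 4.03
tool_pos: [0.5278, -0.0288, 0.3165]
ee_rot: [0.001, 0.998, -0.066, -0.0]
contact_force: [5.0, -5.8, -8.1]
finger_gap: 0.222
grip_force: 59.6
```

Emit:
servo_tool(gripper=[1,1,1,1,1], xyz=[[0.003,0.025,0],[0.006,0.05,0],[0.01,0.075,0],[0.01,0.075,0],[0.01,0.075,0]], roll=[0,0,0,0,0])

```text
clock: 4.45
tool_pos: [0.5282, -0.0258, 0.3165]
ee_rot: [0.001, 0.998, -0.066, -0.0]
contact_force: [4.5, -6.0, -8.1]
finger_gap: 0.224
grip_force: 59.6
```

Emit:
servo_tool(gripper=[1,1,1,1,1], xyz=[[0.003,0.025,0],[0.006,0.05,0],[0.01,0.075,0],[0.01,0.075,0],[0.01,0.075,0]], roll=[0,0,0,0,0])

```text
clock: 4.87
tool_pos: [0.5286, -0.0228, 0.3165]
ee_rot: [0.001, 0.998, -0.066, -0.0]
contact_force: [4.7, -5.1, -8.1]
finger_gap: 0.228
grip_force: 59.6
```

Emit:
servo_tool(gripper=[1,1,1,1,1], xyz=[[0.003,0.025,0],[0.006,0.05,0],[0.01,0.075,0],[0.01,0.075,0],[0.01,0.075,0]], roll=[0,0,0,0,0])

```text
clock: 5.28
tool_pos: [0.529, -0.0198, 0.3165]
ee_rot: [0.001, 0.998, -0.066, -0.0]
contact_force: [5.5, -4.6, -7.8]
finger_gap: 0.23
grip_force: 59.6
```

Emit:
servo_tool(gripper=[1,1,1,1,1], xyz=[[0,0,0.015],[0.003,0.025,0.03],[0.006,0.05,0.03],[0.006,0.05,0.03],[0.006,0.05,0.03]], roll=[0,0,0,0,0])

```text
clock: 5.7
tool_pos: [0.5294, -0.0176, 0.3169]
ee_rot: [0.001, 0.998, -0.066, -0.001]
contact_force: [6.8, -5.1, -13.1]
finger_gap: 0.225
grip_force: 59.2
```

Emit:
servo_tool(gripper=[1,1,1,1,1], xyz=[[0.003,0.025,0],[0.006,0.05,0],[0.01,0.075,0],[0.01,0.075,0],[0.01,0.075,0]], roll=[0,0,0,0,0])

```text
clock: 6.12
tool_pos: [0.5298, -0.0141, 0.3176]
ee_rot: [0.0, 0.998, -0.066, -0.0]
contact_force: [4.6, -1.8, -7.1]
finger_gap: 0.22
grip_force: 60.0
```

Emit:
servo_tool(gripper=[1,1,1], xyz=[[0.003,0.02,0],[0.005,0.04,0],[0.005,0.04,0]], roll=[0,0,0])

```text
clock: 6.37
tool_pos: [0.5299, -0.0126, 0.3176]
ee_rot: [0.0, 0.998, -0.066, -0.0]
contact_force: [5.8, -2.7, -7.1]
finger_gap: 0.226
grip_force: 60.0
```

Emit:
servo_tool(gripper=[1,1,1], xyz=[[0.003,0.02,0],[0.005,0.04,0],[0.005,0.04,0]], roll=[0,0,0])

```text
clock: 6.62
tool_pos: [0.5301, -0.0117, 0.3176]
ee_rot: [0.001, 0.998, -0.066, -0.0]
contact_force: [6.0, -6.4, -8.3]
finger_gap: 0.222
grip_force: 59.9
```

Emit:
servo_tool(gripper=[1,1,1,1,1], xyz=[[-0.003,-0.025,0],[-0.006,-0.05,0],[-0.006,-0.05,0.03],[-0.006,-0.05,0.06],[-0.006,-0.05,0.06]], roll=[0,0,0,0,0])

```text
clock: 7.03
tool_pos: [0.5299, -0.013, 0.3202]
ee_rot: [0.0, 0.998, -0.066, -0.0]
contact_force: [5.5, -2.1, -6.0]
finger_gap: 0.223
grip_force: 60.1
```

Emit:
servo_tool(gripper=[1,1,1,1,1,1,1], xyz=[[0,0,0.04],[0,0,0.08],[0,0,0.12],[0,0,0.16],[0,0,0.2],[0,0,0.23],[0,0,0.23]], roll=[0,0,0,0,0,0,0])

```text
clock: 7.62
tool_pos: [0.53, -0.0129, 0.3282]
ee_rot: [0.0, 0.998, -0.066, -0.001]
contact_force: [7.9, -3.5, -13.0]
finger_gap: 0.229
grip_force: 59.1
```

Emit:
servo_tool(gripper=[1,1,1,1,1,1,1,1], xyz=[[0,0,0.04],[0,0,0.08],[0,0,0.12],[0,0,0.16],[0,0,0.2],[0,0,0.24],[0,0,0.26],[0,0,0.26]], roll=[0,0,0,0,0,0,0,0])

```text
clock: 8.28
tool_pos: [0.5301, -0.013, 0.3383]
ee_rot: [0.0, 0.998, -0.066, -0.001]
contact_force: [9.2, -3.2, -14.0]
finger_gap: 0.223
grip_force: 59.0
```

```bash
python3 - <<'E'
from h import *
import pickle
f=cam("wrist");pickle.dump(f,open("w2.pkl","wb"));save(f,"w2.png",s=1.25)
E
```

```text
(no output)
```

View pics/w2.png

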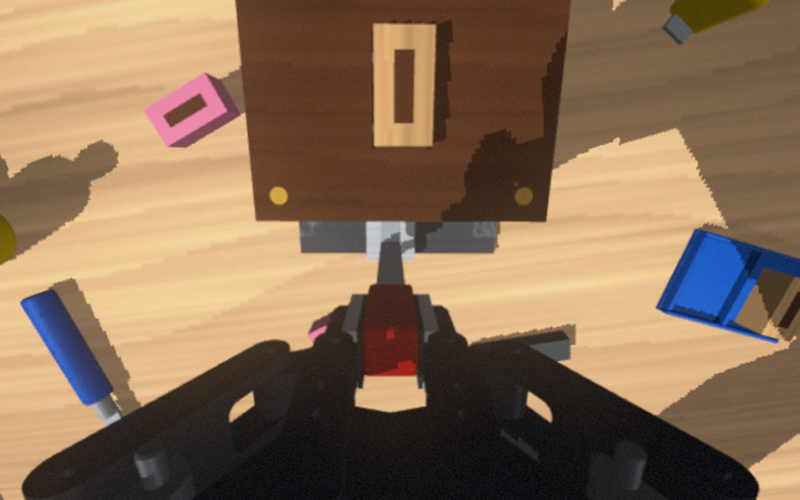

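The blank now stands proud: its top face spans (373..437, 24..147), with a shadow beside it. The handle is held squarely at (390,330).

```bash
python3 - <<'E'
from h import *
import pickle
f=pickle.load(open("w2.pkl","rb"))
for z in(.104,.114,.116,.118,.12):
    q=np.array([onz(f,u/1.25,v/1.25,z)[:2] for u,v in[(376,23.5),(437,23.5),(434.5,147.5),(373,147.5)]])
    print(z,[np.linalg.norm(q[k]-q[k-1]).round(4) for k in range(4)],q.mean(0))
E
```

```text
0.104 [np.float64(0.0609), np.float64(0.0311), np.float64(0.0608), np.float64(0.034)] [ 0.62909851 -0.03530792]
0.114 [np.float64(0.0579), np.float64(0.0296), np.float64(0.0578), np.float64(0.0323)] [ 0.62737491 -0.03467971]
0.116 [np.float64(0.0573), np.float64(0.0293), np.float64(0.0572), np.float64(0.0319)] [ 0.62703019 -0.03455407]
0.118 [np.float64(0.0567), np.float64(0.029), np.float64(0.0566), np.float64(0.0316)] [ 0.62668547 -0.03442843]
0.12 [np.float64(0.0561), np.float64(0.0286), np.float64(0.056), np.float64(0.0313)] [ 0.62634075 -0.03430278]
```

Emit:
servo_tool(gripper=[1,1,1,1,1,1,1,1,1,1,1,1], xyz=[[0,0,-0.1],[0,0,-0.2],[0,0,-0.3],[0,0,-0.4],[0,0,-0.5],[0,0,-0.6],[0,0,-0.7],[0,0,-0.8],[0,0,-0.9],[0,0,-1.0],[0,0,-1.06],[0,0,-1.06]], roll=[0,0,0,0,0,0,0,0,0,0,0,0])

```text
clock: 9.33
tool_pos: [0.5296, -0.0127, 0.2995]
ee_rot: [0.0, 0.998, -0.065, 0.001]
contact_force: [-0.7, -1.3, 9.9]
finger_gap: 0.228
grip_force: 62.6
```

Emit:
servo_tool(gripper=[-0.1,-0.1,-0.1,-0.1,-0.1,-0.1,-0.1,-0.1,-0.1,-0.1,-0.1,-0.1,-0.1,-0.1], xyz=[[0,0,0],[0,0,0],[0,0,0.1],[0,0,0.4],[0,0,1.0],[0,0,1.7],[0,0,2.0],[0.6,-0.12,2.0],[1.3,-0.28,2.0],[2.0,-0.43,2.0],[2.45,-0.52,2.0],[2.45,-0.52,2.0],[2.45,-0.52,2.0],[2.45,-0.52,2.0]], roll=[0,0,0,0,0,0,0,0,0,0,0,0,0,0])

```text
clock: 10.5
tool_pos: [0.6271, -0.0334, 0.3777]
ee_rot: [-0.0, 0.998, -0.065, -0.001]
contact_force: [-0.1, 0.3, -0.7]
finger_gap: 0.551
grip_force: 0.0
```

```bash
python3 - <<'E'
from h import *
import pickle
f=cam("wrist");pickle.dump(f,open("w3.pkl","wb"));save(f,"w3.png",s=1.25)
o=get_obs();print(o["tool_pos"],o["contact_force"],o["finger_gap"])
s=cam("scene");save(s,"s3.png",(280,160,400,270),6)
E
```

```text
[ 0.62685295 -0.03337306  0.37820872] [ 0.07044299  0.21051519 -0.29750084] 0.5478430028108853
```

View pics/w3.png

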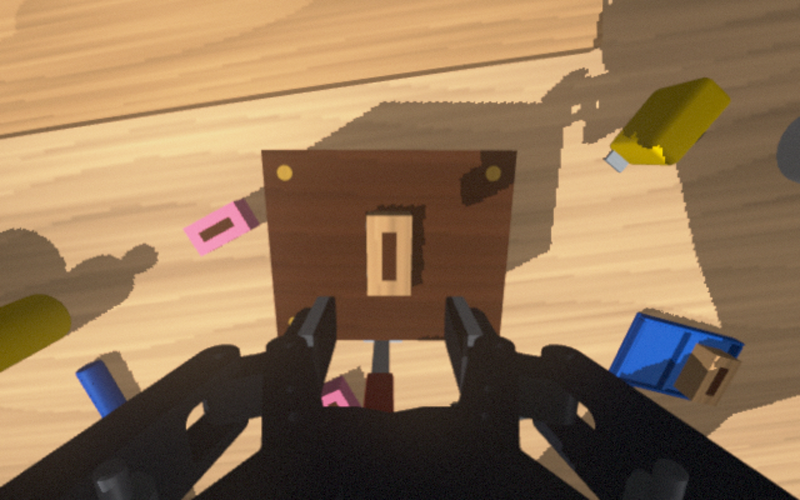

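View pics/s3.png

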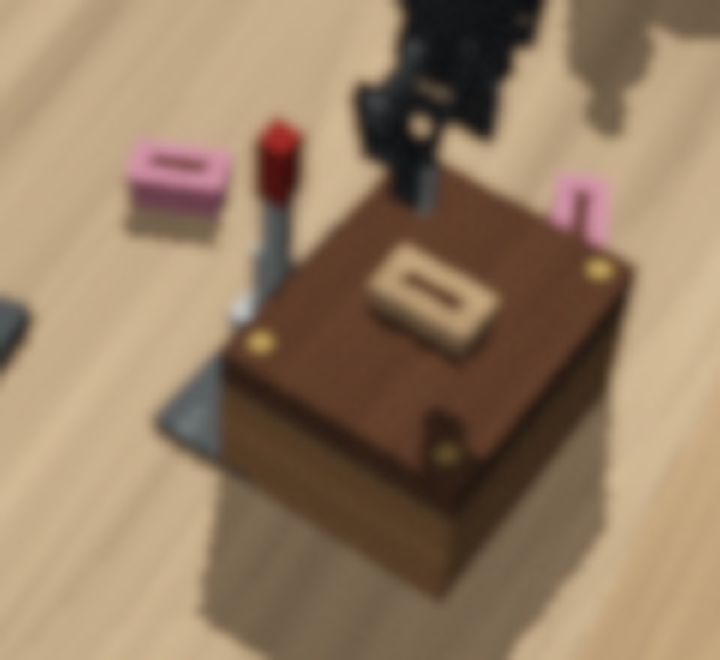

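The blank stands upright and proud at (389,255), midway between the pads at (335) and (445). The scene crop shows it level in the nest and the handle down.

Emit:
servo_tool(gripper=[-0.1,-0.1,-0.1,-0.1,-0.1,-0.1,1,1,1,1,1,1,1,1], xyz=[[0.02,0,-0.8],[0.02,0,-1.6],[0.02,0,-2.2],[0.02,0,-2.4],[0.02,0,-2.47],[0.02,0,-2.47],[0.02,0,-2.47],[0.02,0,-2.47],[0.02,0,-2.47],[0.02,0,-2.47],[0.02,0,-2.47],[0.02,0,-2.47],[0.02,0,-2.47],[0.02,0,-2.47]], roll=[0,0,0,0,0,0,0,0,0,0,0,0,0,0])

```text
clock: 11.77
tool_pos: [0.6288, -0.0334, 0.2805]
ee_rot: [-0.0, 0.998, -0.065, 0.001]
contact_force: [1.8, 1.4, 5.1]
finger_gap: 0.325
grip_force: 60.0
```

Emit:
servo_tool(gripper=[1,1,1,1,1,1,1,1,1,1,1], xyz=[[0,0,0.06],[0,0,0.12],[0,0,0.18],[0,0,0.25],[0,0,0.35],[0,0,0.5],[0,0,0.8],[0,0,1.2],[0,0,1.6],[0,0,1.8],[0,0,1.8]], roll=[0,0,0,0,0,0,0,0,0,0,0])

```text
clock: 12.68
tool_pos: [0.6282, -0.0339, 0.3534]
ee_rot: [0.0, 0.998, -0.065, 0.001]
contact_force: [-0.5, -0.1, -0.3]
finger_gap: 0.331
grip_force: 61.2
```

Emit:
servo_tool(gripper=[1,1,1,1,1,1,1,1,1,1,1,1,1], xyz=[[-0.4,-0.6,0],[-0.9,-1.3,0],[-1.4,-2.0,0],[-1.9,-2.8,0],[-2.4,-3.6,0],[-2.9,-4.3,0],[-3.4,-5.1,0],[-3.9,-5.8,0],[-4.2,-6.3,-0.3],[-4.39,-6.52,-0.8],[-4.39,-6.52,-1.3],[-4.39,-6.52,-1.3],[-4.39,-6.52,-1.3]], roll=[-0.1,-0.15,-0.2,-0.261,-0.261,-0.261,-0.261,-0.261,-0.261,-0.261,-0.261,-0.261,-0.261])

```text
clock: 13.77
tool_pos: [0.4519, -0.2943, 0.2981]
ee_rot: [-0.0, 0.981, -0.195, -0.002]
contact_force: [0.2, -0.2, 0.6]
finger_gap: 0.325
grip_force: 61.2
```

```bash
python3 - <<'E'
from h import *
import pickle
f=cam("wrist");pickle.dump(f,open("w4.pkl","wb"));save(f,"w4.png",s=1.25)
o=get_obs();print(o["tool_pos"],2*np.arctan2(o["ee_rot"][2],o["ee_rot"][1]),o["contact_force"])
E
```

```text
[ 0.45263651 -0.29431784  0.29953737] -0.3914038310189871 [0.1790034  0.11605316 0.55954884]
```

View pics/w4.png

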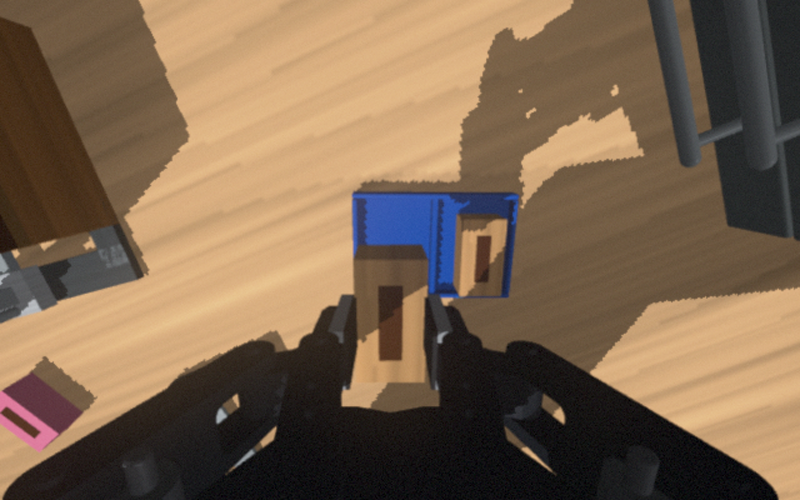

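The held blank is right way up and square to the tray. The tray corners are at (353,193), (518,195) and (508,298), and the empty cell lies ahead at (400,225).

```bash
python3 - <<'E'
from h import *
import pickle
f=pickle.load(open("w4.pkl","rb"))
g=lambda u,v,z:onz(f,u/1.25,v/1.25,z)[:2]
TL,TR,BR=[g(u,v,.014) for u,v in[(353,193),(518.5,194.5),(509,298)]]
c=(TL+BR)/2; e=TL-TR; yy=np.arctan2(e[1],e[0])
print(c,np.linalg.norm(e),np.linalg.norm(TR-BR),"yaw",yy-np.pi/2,"cell",c+.029*np.array([np.cos(yy),np.sin(yy)]))
D=np.mean([g(u,v,.03) for u,v in[(461,214),(508,215),(503,296),(457,296)]],0)-c
print("done in tray",D@[np.cos(yy-np.pi/2),np.sin(yy-np.pi/2)],D@[np.cos(yy),np.sin(yy)])
E
```

```text
[ 0.43934957 -0.32606108] 0.11772250133473544 0.07909069989071764 yaw -0.40005212877442653 cell [ 0.45064409 -0.2993509 ]
done in tray -0.0020436559680167593 -0.031635653265601846
```

Emit:
servo_tool(gripper=[1,1,1,1,1,1,1], xyz=[[-0.03,-0.08,-0.7],[-0.03,-0.08,-1.4],[-0.03,-0.08,-2.0],[-0.03,-0.08,-2.4],[-0.03,-0.08,-2.5],[-0.03,-0.08,-2.5],[-0.03,-0.08,-2.5]], roll=[0,0,0,0,0,0,0])

```text
clock: 14.4
tool_pos: [0.4524, -0.2977, 0.2011]
ee_rot: [0.0, 0.981, -0.194, 0.001]
contact_force: [0.3, 0.6, 0.2]
finger_gap: 0.326
grip_force: 61.2
```

Emit:
servo_tool(gripper=[1,1,1,1,1], xyz=[[0,0,-0.04],[0,0,-0.08],[0,0,-0.12],[0,0,-0.15],[0,0,-0.15]], roll=[0,0,0,0,0])

```text
clock: 14.82
tool_pos: [0.4518, -0.2976, 0.1955]
ee_rot: [0.0, 0.981, -0.194, 0.001]
contact_force: [-2.6, 3.3, 10.7]
finger_gap: 0.328
grip_force: 62.5
```

Emit:
servo_tool(gripper=[1,0.1,0.1,0.1,0.1,0.1,0.1,0.1,0.1,0.1,0.1], xyz=[[0,0,0.02],[0,0,0.02],[0,0,0.02],[0,0,0.02],[0,0,0.1],[0,0,0.3],[0,0,0.8],[0,0,1.6],[0,0,2.4],[0,0,3],[0,0,3]], roll=[0,0,0,0,0,0,0,0,0,0,0])

```text
clock: 15.73
tool_pos: [0.4527, -0.2985, 0.3202]
ee_rot: [0.002, 0.981, -0.194, 0.005]
contact_force: [0.2, -0.3, -0.3]
finger_gap: 0.449
grip_force: 0.0
```

```bash
python3 - <<'E'
from h import *
f=cam("wrist");a=f["img"][120:330,150:490];t=cam("scene");b=t["img"][150:310,200:400]
a=cv2.resize(a,(390,240),interpolation=cv2.INTER_AREA);b=cv2.resize(b,(390,312),interpolation=cv2.INTER_CUBIC)
cv2.imwrite("pics/end.png",np.vstack([a,b])[:,:,::-1])
E
```

```text
(no output)
```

View pics/end.png

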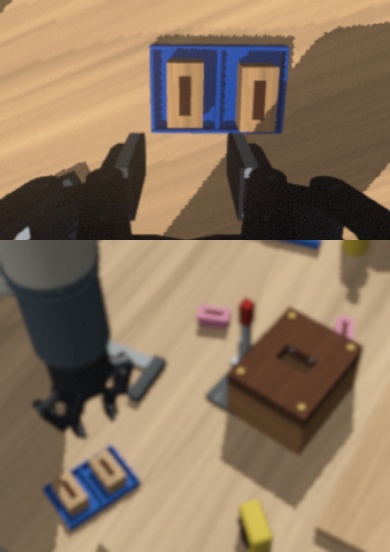

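The blank sits flat in the left cell at (185,95), with the done blank undisturbed at (258,98). The pocket is empty, the handle is down, and the gripper touches nothing.

```bash
python3 -c "
from plant import *
print(finish_job())"
```

```text
the job is handed in; nothing more can be done
None
```

The job is handed in, with no verdict returned: the oak blank was pushed up about 13 mm, the rod lowered fully again, and the blank set right way up in the tray's empty cell at about 16 s, with nothing else seen to move.

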